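Fold a pastry carton's lid over and tuck it under the lip

ROBOT

A 7-joint arm with a two-finger parallel gripper is mounted at the origin on the work surface. World frame = base frame: x ahead of the robot, y to its left, z up, the work surface at z = 0. Lengths are in m, angles in rad, forces in N, time in s.
With the tool pointing down it reaches from about 0.425 to 0.925 m from the base axis. Payload 6.8 kg.
Tool frame: the origin (TCP) lies midway between the tips of the shut fingers; the grasp point (between the pads) lies 19 mm behind it (bot.pinch_z is the distance from the TCP to the grasp point, in m); z points along the fingers, y is the line along which they close (so a half turn about z gives the same grasp; the last joint's range is limited). The gripper opens to 88 mm and grips with 3 to 60 N. Pads are 20 mm wide; open, the fingers measure 115 mm over their backs; the gripper's body (75 mm by 178 mm) begins 61 mm behind the grasp point.
Start: joints at [1.186, 0.477, 0.022, 1.555, -0.011, 1.109, -0.083], TCP at [0.184, -0.649, 0.223] pointing down, gripper open.
Joint ranges: [-2.96, 2.96], [-0.34, 2.1], [-1.41, 1.46], [0.24, 2.44], [-1.37, 4.51], [0.17, 1.92], [-2.96, 2.96]. Speed limits (rad/s): [2.39, 2.39, 3.14, 3.14, 3.14, 3.14, 3.14].

INTERFACE

Orientations are given as a rotation vector (axis times angle).
In Python, from plant import bot gives the robot as it stands.
- The arm moves only by the shell command python3 -m inch 'ROWS' [FORCE]. ROWS is JSON, a list of rows, each an object of numbers: "fingers": the opening, from 0 (shut) to 1 (fully open); "dx", "dy", "dz": the shift along the world's x, y, z in mm; "rx", "ry", "rz": the turn, a rotation vector about the world's x, y, z in degrees. In form: [{"fingers": .., "dx": .., "dy": .., "dz": .., "rx": .., "ry": .., "rz": ..}, ...]. A call has exactly 5 rows; each row is the pose to reach, as a shift and turn from the pose commanded when the call began; what a row does not reach only later rows make up. A row lasts 1/12 s, in which the tool goes at most 41.7 mm and 7.16 degrees, less where a joint would pass 70% of its speed; a pose out of reach is approached as far as the arm can. A call with a gripper value outside its range is refused whole. The fingers move at their own pace and stop on an object; FORCE is the grip in N (left out, the last holds). Time passes only in rows, so rows that repeat a pose let the fingers close, or fill a call up. It gives the time, the measured TCP pose, the force, the opening and the grip force at its end, in the units of the state.
- bot.sense(): the state, without advancing time (a new reading comes with each control period).
- bot.read_camera(name): name is "scene" or "top"; returns the picture (384x512x3 uint8, red, green, blue); there is no depth.
- bot.camera_params(name): a dict with "K" (3x3 intrinsics, pixels), "k1" (the pictures are not rectified: a ray, as slopes to the right and down, at radius r is drawn at 1 + k1 r^2 times it, then the intrinsics apply), "T" (4x4, takes a point from camera to world coordinates). Camera axes: x right, y up, looking along -z (the intrinsics and any distortion apply to the point x, -y, -z); pixel columns grow to the right and rows downward; lengths in m; the calibration is good to about 2 mm. A picture is of the moment at which its call begins. camera_params takes no time and is no camera call.
- bot.sign_off(): hands the job in; it is judged then, once.
The state is a dict: "time": time; "qpos": joint angles; "qvel": joint speeds; "effort": joint torques, N m; "tcp_pos": TCP position; "tcp_rot": TCP orientation; "ft_force": force on the tool from outside, world axes, zero at the start; "wrist_torque": the same for the moment, N m; "grip_width": finger opening in m; "gripper_force": force on a finger pad.
Only numpy, scipy, OpenCV 4.12 (cv2) and the standard library are available. Lean on these libraries where they do the work, as an engineer would, in place of code of your own. Each camera call takes 0.05 s, during which the arm holds its last target. There are 200 camera calls.

TASK

Close the pastry carton: with a fingertip push its open lid over and down flat, then, keeping it pressed down because it springs back up, slide it forward until its free edge is tucked fully home beneath the retaining lip, and take the hand away. Do not pick up, tilt or shove the carton along the table, and leave everything else on the table where it stands.

Things in the scene. Friction and masses are not known exactly. Their poses are not given: they have to be found in the camera images.
- carton: open kraft-board pastry carton with a tart in it, loose on the table, 0.8 kg. Outside 130 (x) x 150 (y) x 60 mm (z), walls 4 mm. Origin: centre of its underside; +z up. Its +x is forward: from the lid's crease (-x side) towards the retaining lip (+x side).
- lip_edge (a point): middle of the lower inner edge of the retaining lip, at (45, 0, 69.5) mm in the carton's frame. The lip is a fixed strip 4 mm thick along the carton's +x wall, 150 mm wide, overhanging inward: x = 45 to 65, z = 69.5 to 73.5 mm. The riser that carries it has its inner face at x = 61 mm.
- lid_hinge (a point): middle of the lid's hinge axis, which runs along the carton's y at the lid's mid-thickness: at x = -95 mm + joint crease, y = 0, z = 63.5 mm in the carton's frame; axes as the carton's. Loose side ears let lid and crease slide forward together.
- lid (a joint): angle of the lid, rad: 0 flat (closed), 1.57 upright, up to 2.3 leaning back away from the lip. Between about 1.5 and 2.3 it stays where it is left; let go when folded down and not tucked, it springs up by itself to about 1.4. Folding takes under 1 N near the free edge. Tucked, it rises to rest against the lip at about 0.03.
- crease (a joint): how far lid and crease have slid forward (carton's +x), m: 0 back, 0.028 stop, fully home. Sliding takes about 2 N; a finger pressing on the lid drags it along. With the lid flat its free edge is at x = 31 mm + crease: 14 mm short of the lip at 0, 14 mm beneath it at 0.028. Slid 14 mm or more before it is flat, the lid lands on top of the lip.
- lid_edge (a point): middle of the lid's free edge on its outer face (on top when closed); x along the lid away from the crease, z out of the outer face. The lid is a flat kraft board: 126 mm from hinge axis to free edge, 140 mm wide, 4 mm thick, 60 g. Flat, its top is 65.5 mm above the carton's underside, 4 mm below the lip's underside.
- can: bystander: drinks can, 66 mm across, 115 mm tall, beside the carton; origin: centre of its underside.
- jar: bystander: jam jar, 64 mm across, 85 mm tall, on the carton's other side; origin: centre of its underside.
- cup: bystander: paper cup, 80 mm across at the rim, 95 mm tall, beyond the lip; origin: centre of its underside.
- plate: bystander: white plate, 150 mm across; origin: centre of its underside.
- roll: bystander: bread roll, 80 mm across, 45 mm tall; origin: centre of its underside.
- server: bystander: cake server (spatula) lying flat along its x; origin: on its underside.
- mug: bystander: white mug, 82 mm across, 90 mm tall; origin: centre of its underside.
Things that resemble listed ones, but are neither listed nor needed, are in the scene too. Leave any green or pink look-alike of the carton alone.

How it is judged:
By the outcome, as a careful person would: the job done as asked, in the order asked, and still so for the second after the job is handed in, with the robot touching nothing.
It also fails if it takes over 38 s, if anything falls off the work surface, if the arm or the gripper's body presses on something with over 40 N, if the wrist force passes 120 N, or if a joint passes its speed limit or range.

## Working session

There is one attempt and no reset: what is moved stays moved. The work goes in short steps, Python scripts to look and compute and a shell command to move; the robot and the scene stay as the last step left them, time stands still between calls to the robot, and variables do not carry over. Pictures are saved under pics/ and viewed, at most 10 in all, crops included, and the job is handed in when it is done.

```bash
mkdir -p pics; ls; python3 - <<'E'
from plant import bot
import cv2, numpy as np
for n in("scene","top"):
    im=bot.read_camera(n); np.save(f"pics/{n}0.npy",im); cv2.imwrite(f"pics/{n}0.png",im[:,:,::-1])
    p=bot.camera_params(n); print(n,np.round(p["K"],1).tolist(),p["k1"],np.round(p["T"],3).tolist())
s=bot.sense(); print(s["time"],s["tcp_pos"],s["tcp_rot"],s["grip_width"])
E
```

```text
pics
scene [[444.0, 0.0, 252.5], [0.0, 444.0, 198.8], [0.0, 0.0, 1.0]] 0.03766737513474486 [[-0.794, -0.327, 0.512, 1.118], [0.607, -0.45, 0.655, 0.776], [0.016, 0.831, 0.556, 0.721], [0.0, 0.0, 0.0, 1.0]]
top [[448.8, 0.0, 248.7], [0.0, 448.8, 188.5], [0.0, 0.0, 1.0]] 0.054106210421624217 [[-0.001, 0.999, -0.045, 0.452], [-1.0, -0.001, 0.005, -0.015], [0.005, 0.045, 0.999, 1.558], [0.0, 0.0, 0.0, 1.0]]
0.1 [ 0.18430403 -0.64877933  0.22178932] [-3.10993292e+00 -4.33236349e-01  5.73002949e-04] 0.08762517063714893
```

View pics/scene0.png

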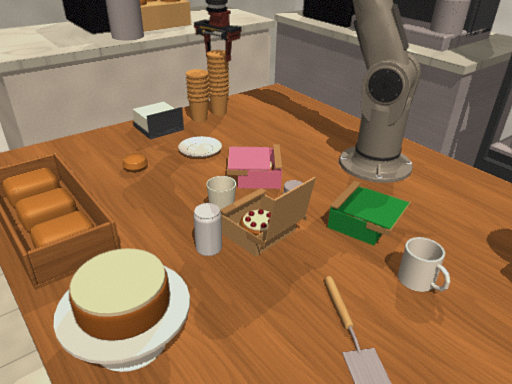

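View pics/top0.png

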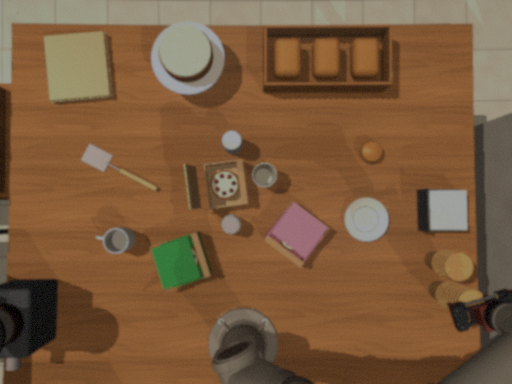

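The kraft carton is at top (226,185) and scene (265,220). Its look-alikes are the green carton at top (180,262) and the pink one at top (298,234), and there is also a kraft-like flat box at top (78,66). I choose the open kraft one holding the tart, with the can at (232,141), jar at (231,225) and cup at (264,175) around it. Next I check it in a close crop.

```bash
python3 - <<'E'
import cv2, numpy as np
a=np.load("pics/top0.npy")[125:240,160:290]; b=np.load("pics/scene0.npy")[165:265,185:325]
a=cv2.resize(a,(390*1,345),interpolation=cv2.INTER_CUBIC); b=cv2.resize(b,(400,286),interpolation=cv2.INTER_CUBIC)
c=np.zeros((345,790,3),np.uint8); c[:,:390]=a; c[:286,390:]=b
cv2.imwrite("pics/crop1.png",c[:,:,::-1])
E
```

```text
(no output)
```

View pics/crop1.png

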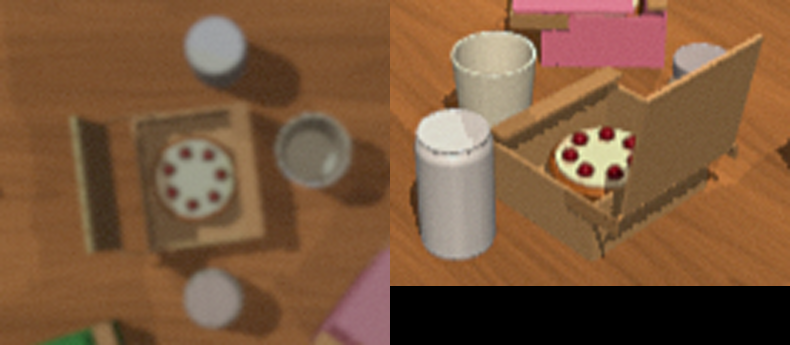

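The crop confirms the open kraft carton with the tart. Lip outer corners are at crop (247,102) and (265,237), and the lid's free edge runs (72,117)–(90,250). In the scene half, the lid edge runs (648,100)–(762,37).

```bash
cat > h.py <<'E'
import numpy as np, cv2
from plant import bot
def ray(n,uv):
    p=bot.camera_params(n); T=np.array(p["T"]); K=np.array(p["K"])
    d=np.array([p["k1"],0,0,0,0.])
    x,y=cv2.undistortPoints(np.array([[uv]],float),K,d)[0,0]
    return T[:3,3],T[:3,:3]@np.array([x,-y,-1.])
def plane(n,uv,z):
    o,d=ray(n,uv); return o+d*(z-o[2])/d[2]
def tri(u1,u2):
    o1,d1=ray("top",u1);o2,d2=ray("scene",u2)
    s=np.linalg.lstsq(np.c_[d1,-d2],o2-o1,rcond=None)[0]
    a,b=o1+d1*s[0],o2+d2*s[1]; return (a+b)/2,np.linalg.norm(a-b)
def project(n,P):
    p=bot.camera_params(n); T=np.array(p["T"]); c=T[:3,:3].T@(np.asarray(P)-T[:3,3])
    x,y=c[0]/-c[2],-c[1]/-c[2]; f=1+p["k1"]*(x*x+y*y); K=np.array(p["K"])
    return K[0,0]*x*f+K[0,2],K[1,1]*y*f+K[1,2]
E
python3 - <<'E'
from h import *
T=lambda x,y:(160+(x+.5)/3-.5,125+(y+.5)/3-.5)
S=lambda x,y:(185+(x-390)/2.857,165+y/2.86)
np.set_printoptions(precision=4,suppress=True)
for n,t,s in [("lid far",(72,117),(648,101)),("lid near",(90,250),(762,37)),("lip out far",(247,102),(496,131)),("lip out near",(265,237),(613,69))]:
    print(n,*tri(T(*t),S(*s)))
A=plane("top",T(247,102),.0735);B=plane("top",T(265,237),.0735);print(A,B,np.linalg.norm(A-B))
d=(B-A)/np.linalg.norm(B-A); f=np.array([d[1],-d[0],0]); f=f if f[1]<0 else -f
# symmetric check: back-left bottom... back wall top outer corners z=.06
for c in [(132,120),(151,250)]: print("backwall",plane("top",T(*c),.06))
M=(A+B)/2; C=M-f*.065; print("d,f",d,f,"centre",C,"yaw",np.degrees(np.arctan2(f[1],f[0])))
for n,u,z in [("can",(215,42),.115),("jar",(214,290),.085),("cup",(313,150),.095)]: 
    P=plane("top",T(*u),z); print(n,P, "carton xy",(P-C)@f,(P-C)@np.cross([0,0,1],f))
for u in [(72,117),(90,250)]:
    P=plane("top",T(*u),.185);print("lidz.185",P,(P-C)@f,(P-C)@np.cross([0,0,1],f))
E
```

```text
lid far [0.5899 0.1784 0.1857] 0.0021392344882471288
lid near [0.4537 0.1601 0.185 ] 0.0034618501412046815
lip out far [0.6159 0.0027 0.0685] 0.00806352124354805
lip out near [ 0.4666 -0.0173  0.0673] 0.00705417286098426
[0.6186 0.0002 0.0735] [ 0.4692 -0.0195  0.0735] 0.15066780253054643
backwall [0.6    0.1286 0.06  ]
backwall [0.4551 0.1071 0.06  ]
d,f [-0.9914 -0.1311  0.    ] [ 0.1311 -0.9914 -0.    ] centre [0.5354 0.0548 0.0735] yaw -82.46938297893318
can [0.6788 0.0342 0.115 ] carton xy 0.03918908966683591 0.13949483355715084
jar [0.4114 0.0362 0.085 ] carton xy 0.0021574695121668597 -0.12537422021034508
cup [ 0.5636 -0.0718  0.095 ] carton xy 0.12925829704690886 0.011411025832382439
lidz.185 [0.5907 0.1778 0.185 ] -0.1146937307184351 0.0709947898704401
lidz.185 [0.455  0.1589 0.185 ] -0.11368517670376974 -0.0660803620026697
```

```bash
python3 - <<'E'
from h import *
np.set_printoptions(precision=3,suppress=True)
for t in [(459,266),(470,298)]:
  for s in [(217,54),(197,72)]: print(t,s,*tri(t,s))
print(project("top",[.184,-.649,.222]),project("top",[.184,-.649,.3]))
E
```

```text
(459, 266) (217, 54) [ 0.265 -0.591  0.271] 0.06766407218544573
(459, 266) (197, 72) [ 0.279 -0.651  0.187] 0.003714103412149509
(470, 298) (217, 54) [ 0.192 -0.652  0.24 ] 0.01153552324639338
(470, 298) (197, 72) [ 0.205 -0.715  0.154] 0.060152681273848804
(np.float64(464.6889226578221), np.float64(301.16495142307315)) (np.float64(478.7433331806037), np.float64(307.13581341672335))
```

```bash
python3 -m inch '[{"dz":20,"fingers":0},{"dz":50,"fingers":0},{"dz":80,"fingers":0},{"dz":80,"fingers":0},{"dz":80,"fingers":0}]' 20
```

```text
schema error: expected keys fingers, dx, dy, dz, rx, ry, rz
```

```bash
python3 - <<'E'
from h import *
np.set_printoptions(precision=3,suppress=True)
print(project("scene",[.184,-.649,.222]), plane("scene",(220,110),0),plane("scene",(198,117),0))
a=np.load("pics/top0.npy")[230:340,420:512]; b=np.load("pics/scene0.npy")[0:130,165:265]
c=np.zeros((520,800,3),np.uint8); c[:440,:368]=cv2.resize(a,(368,440)); c[:520,400:800]=cv2.resize(b,(400,520))
cv2.imwrite("pics/crop2.png",c[:,:,::-1])
E
```

```text
(np.float64(217.87180759696082), np.float64(58.4329038743675)) [ 0.161 -0.679  0.   ] [ 0.273 -0.669  0.   ]
```

View pics/crop2.png

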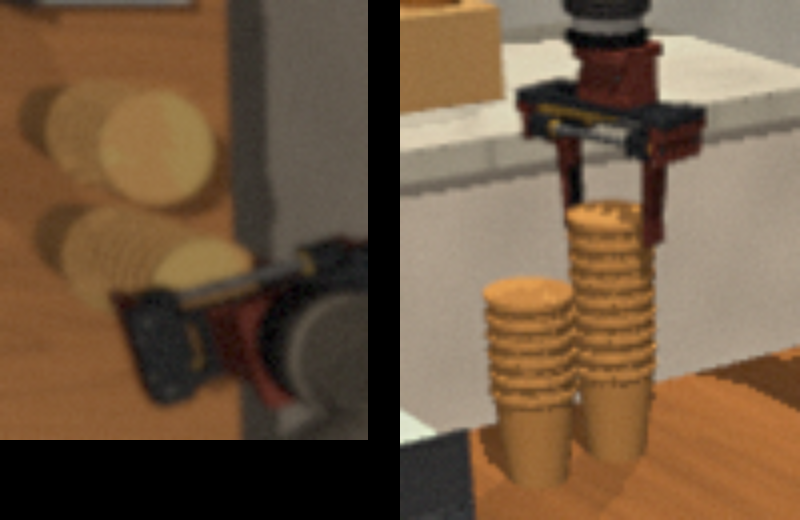

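The crop shows the tall cup stack at scene crop (610,210), reaching up to or between the open fingers. I go straight up with the fingers open and close them only once clear.

```bash
python3 -m inch '[{"fingers":1,"dx":0,"dy":0,"dz":15,"rx":0,"ry":0,"rz":0},{"fingers":1,"dx":0,"dy":0,"dz":40,"rx":0,"ry":0,"rz":0},{"fingers":1,"dx":0,"dy":0,"dz":70,"rx":0,"ry":0,"rz":0},{"fingers":1,"dx":0,"dy":0,"dz":100,"rx":0,"ry":0,"rz":0},{"fingers":1,"dx":0,"dy":0,"dz":100,"rx":0,"ry":0,"rz":0}]' 20
```

```text
time: 0.52
tcp_pos: [0.1852, -0.6517, 0.3292]
tcp_rot: [3.102, 0.432, 0.003]
ft_force: [0.9, -0.3, 1.7]
grip_width: 0.0879
gripper_force: 0.0
```

```bash
python3 -m inch '[{"fingers":0.9,"dx":22,"dy":35,"dz":0,"rx":0,"ry":0,"rz":4},{"fingers":0,"dx":44,"dy":70,"dz":0,"rx":0,"ry":0,"rz":8},{"fingers":0,"dx":66,"dy":105,"dz":0,"rx":0,"ry":0,"rz":12},{"fingers":0,"dx":88,"dy":140,"dz":0,"rx":0,"ry":0,"rz":16},{"fingers":0,"dx":110,"dy":175,"dz":0,"rx":0,"ry":0,"rz":20}]' 20 && python3 -m inch '[{"fingers":0,"dx":22,"dy":35,"dz":0,"rx":0,"ry":0,"rz":4},{"fingers":0,"dx":44,"dy":70,"dz":0,"rx":0,"ry":0,"rz":8},{"fingers":0,"dx":66,"dy":105,"dz":0,"rx":0,"ry":0,"rz":12},{"fingers":0,"dx":88,"dy":140,"dz":0,"rx":0,"ry":0,"rz":16},{"fingers":0,"dx":110,"dy":175,"dz":0,"rx":0,"ry":0,"rz":20}]' 20
```

```text
time: 0.93
tcp_pos: [0.295, -0.4723, 0.3222]
tcp_rot: [-2.987, -0.972, 0.0]
ft_force: [0.5, -0.9, 1.0]
grip_width: 0.0582
gripper_force: 0.0
time: 1.35
tcp_pos: [0.4049, -0.2974, 0.3224]
tcp_rot: [2.773, 1.476, -0.0]
ft_force: [0.9, 1.1, -0.6]
grip_width: 0.0247
gripper_force: 0.0
```

```bash
python3 -m inch '[{"fingers":0,"dx":8,"dy":38,"dz":0,"rx":0,"ry":0,"rz":3},{"fingers":0,"dx":16,"dy":76,"dz":0,"rx":0,"ry":0,"rz":6},{"fingers":0,"dx":24,"dy":114,"dz":0,"rx":0,"ry":0,"rz":9},{"fingers":0,"dx":32,"dy":152,"dz":0,"rx":0,"ry":0,"rz":12},{"fingers":0,"dx":40,"dy":190,"dz":0,"rx":0,"ry":0,"rz":15}]' && python3 -m inch '[{"fingers":0,"dx":8,"dy":38,"dz":0,"rx":0,"ry":0,"rz":3},{"fingers":0,"dx":16,"dy":76,"dz":0,"rx":0,"ry":0,"rz":6},{"fingers":0,"dx":24,"dy":114,"dz":0,"rx":0,"ry":0,"rz":9},{"fingers":0,"dx":32,"dy":152,"dz":0,"rx":0,"ry":0,"rz":12},{"fingers":0,"dx":40,"dy":190,"dz":0,"rx":0,"ry":0,"rz":15}]' && python3 -m inch '[{"fingers":0,"dx":8,"dy":35,"dz":0,"rx":0,"ry":0,"rz":4},{"fingers":0,"dx":16,"dy":70,"dz":0,"rx":0,"ry":0,"rz":8},{"fingers":0,"dx":24,"dy":100,"dz":0,"rx":0,"ry":0,"rz":12},{"fingers":0,"dx":30,"dy":126,"dz":0,"rx":0,"ry":0,"rz":12},{"fingers":0,"dx":30,"dy":126,"dz":0,"rx":0,"ry":0,"rz":12}]'; python3 - <<'E'
from plant import bot
from scipy.spatial.transform import Rotation as R
s=bot.sense(); print(R.from_rotvec(s["tcp_rot"]).as_matrix().round(3),s["qpos"])
E
```

```text
time: 1.77
tcp_pos: [0.4442, -0.1075, 0.3224]
tcp_rot: [2.558, 1.824, -0.001]
ft_force: [0.7, -0.7, -0.0]
grip_width: 0.0005
gripper_force: 0.0
time: 2.18
tcp_pos: [0.4842, 0.0824, 0.3225]
tcp_rot: [2.298, 2.142, -0.0]
ft_force: [1.1, 0.3, -0.8]
grip_width: 0.0006
gripper_force: 0.0
time: 2.6
tcp_pos: [0.5137, 0.2126, 0.3222]
tcp_rot: [-2.053, -2.373, -0.003]
ft_force: [-0.9, 0.4, 0.1]
grip_width: 0.0005
gripper_force: 0.0
[[-0.144  0.99  -0.001]
 [ 0.99   0.144  0.004]
 [ 0.004 -0.001 -1.   ]] [ 0.12869028  0.28687582 -0.77465794  1.67605153  0.20531032  1.2625372
 -0.54372423]
```

```bash
python3 -m inch '[{"fingers":0,"dx":0,"dy":0,"dz":-40,"rx":0,"ry":0,"rz":0},{"fingers":0,"dx":0,"dy":0,"dz":-80,"rx":0,"ry":0,"rz":0},{"fingers":0,"dx":0,"dy":0,"dz":-120,"rx":0,"ry":0,"rz":0},{"fingers":0,"dx":0,"dy":0,"dz":-157,"rx":0,"ry":0,"rz":0},{"fingers":0,"dx":0,"dy":0,"dz":-157,"rx":0,"ry":0,"rz":0}]'; python3 - <<'E'
from h import *
s=bot.sense(); p=s["tcp_pos"]; C=np.array([.5354,.0548,0]);f=np.array([.1311,-.9914,0]);y=np.array([.9914,.1311,0])
print((p-C)@f,(p-C)@y,p)
# targets: TCP carton (X,Z), y=0
for th in [100,90,75,60,45,30,15,5,0]:
    c,s_=np.cos(np.radians(th)),np.sin(np.radians(th))
    X=-95+100*c-2*s_-10; Z=63.5+100*s_+2*c
    P=C*1000+f*X; print(th,round(X,1),round(Z,1),P[:2].round(1))
E
```

```text
time: 3.02
tcp_pos: [0.5102, 0.2031, 0.1587]
tcp_rot: [-2.061, -2.364, 0.018]
ft_force: [-1.6, -0.3, -0.3]
grip_width: 0.0004
gripper_force: 0.0
-0.15030234365163014 -0.005566287810445981 [0.51017849 0.20307093 0.15873286]
100 -124.3 161.6 [519.1 178.1]
90 -107.0 163.5 [521.4 160.9]
75 -81.0 160.6 [524.8 135.2]
60 -56.7 151.1 [528. 111.]
45 -35.7 135.6 [530.7  90.2]
30 -19.4 115.2 [532.9  74. ]
15 -8.9 91.3 [534.2  63.6]
5 -5.6 74.2 [534.7  60.3]
0 -5.0 65.5 [534.7  59.8]
```

```bash
python3 - <<'E'
from h import *
for n in("top","scene"): np.save(f"pics/{n}1.npy",bot.read_camera(n))
a=np.load("pics/top1.npy")[125:240,130:290]; b=np.load("pics/scene1.npy")[105:265,185:345]
c=np.zeros((400,800,3),np.uint8); c[:288,:400]=cv2.resize(a,(400,288)); c[:,400:]=cv2.resize(b,(400,400))
cv2.imwrite("pics/crop3.png",c[:,:,::-1])
E
```

```text
(no output)
```

View pics/crop3.png

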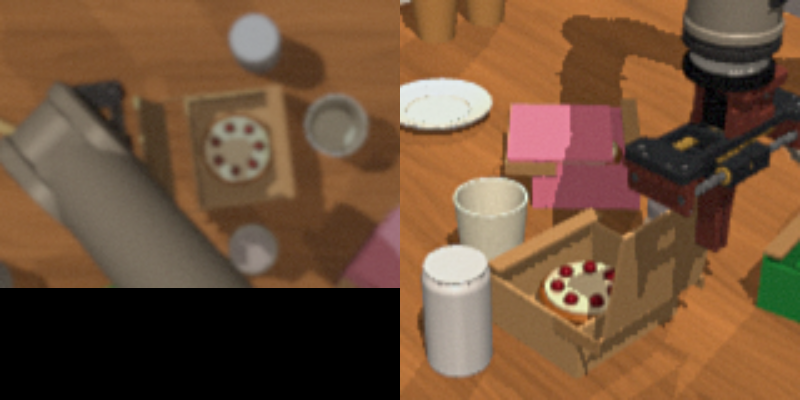

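The finger (scene crop (715,225)) stands behind the upright lid, and nothing has been touched. Now the fold.

```bash
python3 -m inch '[{"fingers":0,"dx":1,"dy":-7,"dz":0,"rx":0,"ry":0,"rz":0},{"fingers":0,"dx":3,"dy":-15,"dz":0,"rx":0,"ry":0,"rz":0},{"fingers":0,"dx":5,"dy":-24,"dz":0,"rx":0,"ry":0,"rz":0},{"fingers":0,"dx":5,"dy":-24,"dz":0,"rx":0,"ry":0,"rz":0},{"fingers":0,"dx":5,"dy":-24,"dz":0,"rx":0,"ry":0,"rz":0}]'; python3 -c "
from plant import bot;s=bot.sense();print(s['tcp_pos'],s['ft_force'])"
```

```text
time: 3.53
tcp_pos: [0.5204, 0.1816, 0.1667]
tcp_rot: [2.066, 2.365, 0.002]
ft_force: [-0.4, 0.1, 0.5]
grip_width: 0.0003
gripper_force: 0.0
[0.52040888 0.18158485 0.16667165] [-0.37480066  0.0553655   0.52319071]
```

```bash
python3 -m inch '[{"fingers":0,"dx":1,"dy":-10,"dz":-2,"rx":0,"ry":0,"rz":0},{"fingers":0,"dx":2,"dy":-21,"dz":-3,"rx":0,"ry":0,"rz":0},{"fingers":0,"dx":3,"dy":-33,"dz":-4,"rx":0,"ry":0,"rz":0},{"fingers":0,"dx":4,"dy":-46,"dz":-6,"rx":0,"ry":0,"rz":0},{"fingers":0,"dx":6,"dy":-58,"dz":-10,"rx":0,"ry":0,"rz":0}]'; python3 -c "
from plant import bot;s=bot.sense();print(s['tcp_pos'],s['ft_force'])"
```

```text
time: 3.95
tcp_pos: [0.5256, 0.1228, 0.1555]
tcp_rot: [2.065, 2.367, -0.0]
ft_force: [0.1, 0.0, 0.5]
grip_width: 0.0005
gripper_force: 0.3
[0.52555774 0.12282484 0.15554101] [0.06888698 0.03916815 0.4641773 ]
```

```bash
python3 -m inch '[{"fingers":0,"dx":2,"dy":-13,"dz":-5,"rx":0,"ry":0,"rz":0},{"fingers":0,"dx":3,"dy":-24,"dz":-12,"rx":0,"ry":0,"rz":0},{"fingers":0,"dx":4,"dy":-33,"dz":-20,"rx":0,"ry":0,"rz":0},{"fingers":0,"dx":5,"dy":-42,"dz":-30,"rx":0,"ry":0,"rz":0},{"fingers":0,"dx":6,"dy":-50,"dz":-41,"rx":0,"ry":0,"rz":0}]'; python3 - <<'E'
from h import *
s=bot.sense();print(s['tcp_pos'],s['ft_force'])
b=bot.read_camera("scene"); np.save("pics/scene2.npy",b)
cv2.imwrite("pics/crop4.png",cv2.resize(b[145:275,185:345],(640,520))[:,:,::-1])
E
```

```text
time: 4.37
tcp_pos: [0.5317, 0.0736, 0.1137]
tcp_rot: [2.064, 2.368, 0.0]
ft_force: [0.7, 0.8, 0.4]
grip_width: 0.0006
gripper_force: 0.4
[0.5317337  0.07358243 0.11370458] [0.6956853  0.77933926 0.44413236]
```

View pics/crop4.png

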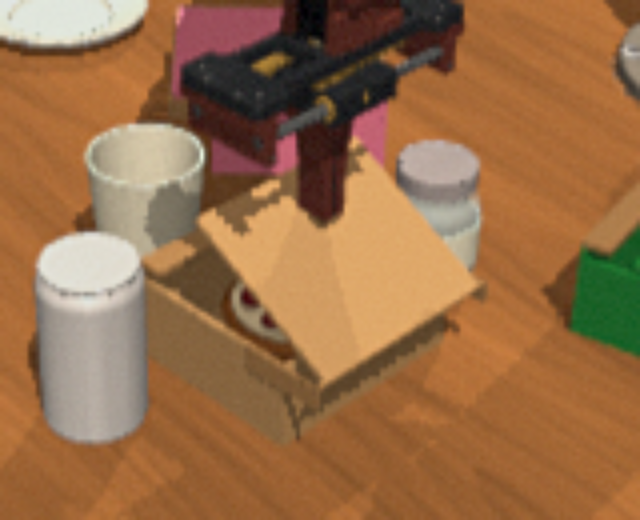

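```bash
python3 -m inch '[{"fingers":0,"dx":1,"dy":-6,"dz":-12,"rx":0,"ry":0,"rz":0},{"fingers":0,"dx":1,"dy":-10,"dz":-24,"rx":0,"ry":0,"rz":0},{"fingers":0,"dx":2,"dy":-13,"dz":-37,"rx":0,"ry":0,"rz":0},{"fingers":0,"dx":2,"dy":-14,"dz":-46,"rx":0,"ry":0,"rz":0},{"fingers":0,"dx":2,"dy":-14,"dz":-49,"rx":0,"ry":0,"rz":0}]'; python3 - <<'E'
from h import *
b=bot.read_camera("scene"); np.save("pics/scene3.npy",b)
s=bot.sense();print(s['tcp_pos'],s['ft_force'])
cv2.imwrite("pics/crop5.png",cv2.resize(b[165:265,205:325],(720,600),interpolation=cv2.INTER_CUBIC)[:,:,::-1])
E
```

```text
time: 4.83
tcp_pos: [0.5332, 0.0604, 0.064]
tcp_rot: [-2.063, -2.368, 0.002]
ft_force: [0.7, -1.2, 7.8]
grip_width: 0.0006
gripper_force: 3.9
[0.5333338  0.06052285 0.06449021] [ 0.09489413 -1.89981986  5.75866769]
```

View pics/crop5.png

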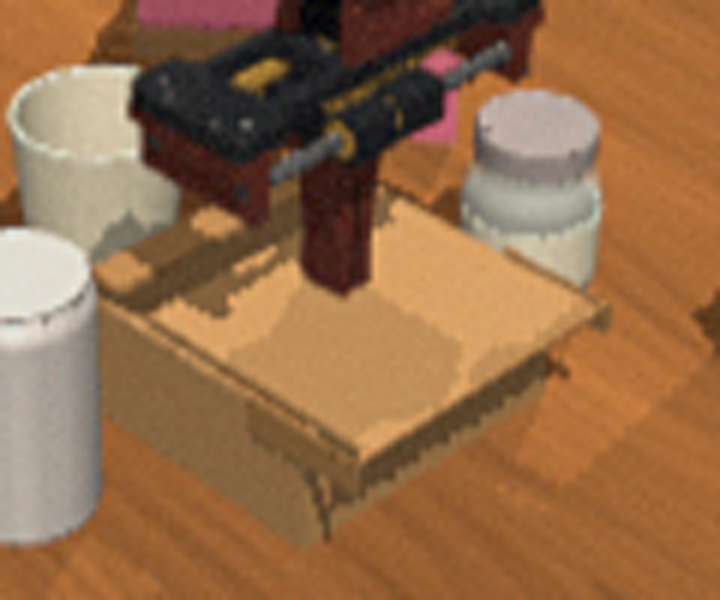

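Lid is flat, with its free edge at crop (160,310)–(390,200), still short of the lip, and its rear corner at (360,460).

```bash
python3 - <<'E'
from h import *
C=np.array([.5354,.0548,0]);f=np.array([.1311,-.9914,0]);y=np.array([.9914,.1311,0])
for n,u,z in [("free",(160,310),.0655),("rear",(360,458),.0655),("rear near",(605,300),.0655),("lip out",(95,262),.0735),("wall rear bottom",(320,545),0)]:
    P=plane("scene",(205+u[0]/6,165+u[1]/6),z); print(n,((P-C)@f*1000).round(1),((P-C)@y*1000).round(1))
E
```

```text
free 26.8 67.2
rear -98.0 77.1
rear near -97.0 -73.0
lip out 62.9 71.1
wall rear bottom -71.3 69.8
```

```bash
python3 -m inch '[{"fingers":0,"dx":0,"dy":0,"dz":-1,"rx":0,"ry":0,"rz":0},{"fingers":0,"dx":0.4,"dy":-3,"dz":-2,"rx":0,"ry":0,"rz":0},{"fingers":0,"dx":0.9,"dy":-7,"dz":-2,"rx":0,"ry":0,"rz":0},{"fingers":0,"dx":1.4,"dy":-11,"dz":-2,"rx":0,"ry":0,"rz":0},{"fingers":0,"dx":1.9,"dy":-14,"dz":-2,"rx":0,"ry":0,"rz":0}]'; python3 -c "
from plant import bot;s=bot.sense();print(s['tcp_pos'],s['ft_force'])"
```

```text
time: 5.3
tcp_pos: [0.5354, 0.0479, 0.0642]
tcp_rot: [-2.062, -2.37, -0.001]
ft_force: [-1.9, 2.1, 7.6]
grip_width: 0.0002
gripper_force: 3.4
[0.53537945 0.04789721 0.06420485] [-1.85879176  2.09370983  7.60566713]
```

Crease was about 0 and is now being dragged with a 2 N reaction. Continuing.

```bash
python3 -m inch '[{"fingers":0,"dx":0.4,"dy":-3,"dz":-0.5,"rx":0,"ry":0,"rz":0},{"fingers":0,"dx":0.8,"dy":-6,"dz":-0.5,"rx":0,"ry":0,"rz":0},{"fingers":0,"dx":1.3,"dy":-10,"dz":-0.5,"rx":0,"ry":0,"rz":0},{"fingers":0,"dx":1.8,"dy":-13,"dz":-0.5,"rx":0,"ry":0,"rz":0},{"fingers":0,"dx":1.8,"dy":-13,"dz":-0.5,"rx":0,"ry":0,"rz":0}]'; python3 - <<'E'
from h import *
b=bot.read_camera("scene"); np.save("pics/scene4.npy",b)
s=bot.sense();print(s['tcp_pos'],s['ft_force'])
cv2.imwrite("pics/crop6.png",cv2.resize(b[165:265,205:325],(720,600),interpolation=cv2.INTER_CUBIC)[:,:,::-1])
E
```

```text
time: 5.72
tcp_pos: [0.5373, 0.0345, 0.0638]
tcp_rot: [-2.063, -2.369, -0.001]
ft_force: [-3.0, 1.1, 8.1]
grip_width: 0.0006
gripper_force: 4.2
[0.53724577 0.03451758 0.06382126] [-3.30983033  0.58332176  9.31528374]
```

View pics/crop6.png

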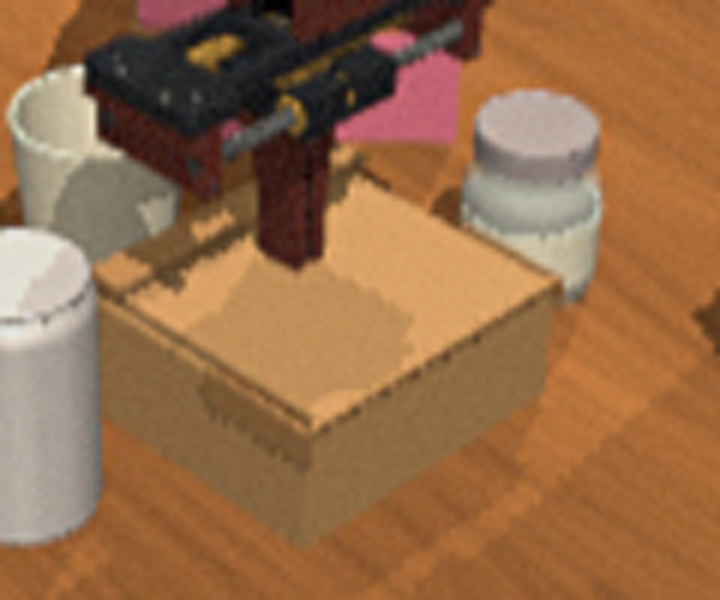

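Lid now runs under the lip (edge at crop (125,295)) and its rear corner is at (312,430). Measuring how far it slid.

```bash
python3 - <<'E'
from h import *
C=np.array([.5354,.0548,0]);f=np.array([.1311,-.9914,0]);y=np.array([.9914,.1311,0])
for n,u,z in [("rear",(312,432),.0655),("rear near",(558,283),.0655),("wall rear bottom",(303,545),0)]:
    P=plane("scene",(205+u[0]/6,165+u[1]/6),z); print(n,((P-C)@f*1000).round(1),((P-C)@y*1000).round(1))
# carton shift: image registration of left wall & lip end patch between frames
a,b=[cv2.cvtColor(np.load(f"pics/scene{i}.npy"),cv2.COLOR_RGB2GRAY) for i in(3,4)]
for x,yy,w,h in [(214,222,22,22),(237,240,20,14)]:
    r=cv2.matchTemplate(b[yy-4:yy+h+4,x-4:x+w+4],a[yy:yy+h,x:x+w],cv2.TM_CCOEFF_NORMED);print(np.unravel_index(r.argmax(),r.shape),r.max())
E
```

```text
rear -73.9 79.1
rear near -75.4 -68.1
wall rear bottom -66.5 74.8
(np.int64(4), np.int64(4)) 0.98995215
(np.int64(3), np.int64(3)) 0.73608214
```

```bash
python3 -m inch '[{"fingers":0,"dx":0.1,"dy":-1,"dz":0,"rx":0,"ry":0,"rz":0},{"fingers":0,"dx":0.3,"dy":-2,"dz":0,"rx":0,"ry":0,"rz":0},{"fingers":0,"dx":0.3,"dy":-2,"dz":0,"rx":0,"ry":0,"rz":0},{"fingers":0,"dx":0.3,"dy":-2,"dz":0,"rx":0,"ry":0,"rz":0},{"fingers":0,"dx":0.3,"dy":-2,"dz":0,"rx":0,"ry":0,"rz":0}]'; python3 -c "
from plant import bot;s=bot.sense();print(s['tcp_pos'],s['ft_force'])"
```

```text
time: 6.18
tcp_pos: [0.5374, 0.0343, 0.0639]
tcp_rot: [-2.061, -2.37, -0.003]
ft_force: [-2.6, 3.5, 7.6]
grip_width: 0.0006
gripper_force: 4.0
[0.53738105 0.03432385 0.0639026 ] [-2.63288457  3.52318705  7.62438706]
```

```bash
python3 -m inch '[{"fingers":0,"dx":0,"dy":-1,"dz":0,"rx":0,"ry":0,"rz":0},{"fingers":0,"dx":0,"dy":-1.5,"dz":0,"rx":0,"ry":0,"rz":0},{"fingers":0,"dx":0,"dy":-1.5,"dz":0,"rx":0,"ry":0,"rz":0},{"fingers":0,"dx":0,"dy":-1.5,"dz":0,"rx":0,"ry":0,"rz":0},{"fingers":0,"dx":0,"dy":-1.5,"dz":0,"rx":0,"ry":0,"rz":0}]'; python3 - <<'E'
from h import *
b=bot.read_camera("scene"); np.save("pics/scene5.npy",b)
s=bot.sense();print(s['tcp_pos'],s['ft_force'])
g=lambda i:cv2.cvtColor(np.load(f"pics/scene{i}.npy"),cv2.COLOR_RGB2GRAY)
for i,x,y,w,h in [(3,214,222,22,22),(4,214,222,22,22),(4,270,208,35,25),(4,240,235,30,22)]:
    T=cv2.resize(g(i)[y:y+h,x:x+w],None,fx=8,fy=8,interpolation=cv2.INTER_CUBIC);S=cv2.resize(g(5)[y-3:y+h+3,x-3:x+w+3],None,fx=8,fy=8,interpolation=cv2.INTER_CUBIC)
    r=cv2.matchTemplate(S,T,cv2.TM_CCOEFF_NORMED);p=np.unravel_index(r.argmax(),r.shape);print(i,x,p[0]/8-3,p[1]/8-3,r.max())
E
```

```text
time: 6.6
tcp_pos: [0.5376, 0.0334, 0.064]
tcp_rot: [-2.06, -2.37, -0.005]
ft_force: [-2.3, 5.1, 8.2]
grip_width: 0.0006
gripper_force: 3.7
[0.53760128 0.03340193 0.06398147] [-2.5628449   5.92973037  6.31251058]
3 214 0.0 0.0 0.9925585
4 214 0.125 0.0 0.99322325
4 270 0.0 0.0 0.99607533
4 240 0.0 0.0 0.9490224
```

The reaction climbs to 5–6 N with no further slide and the carton hasn't moved, so the lid is at the stop. I unload sideways and lift straight off.

```bash
python3 -m inch '[{"fingers":0,"dx":0,"dy":1.5,"dz":0,"rx":0,"ry":0,"rz":0},{"fingers":0,"dx":0,"dy":2.5,"dz":0.5,"rx":0,"ry":0,"rz":0},{"fingers":0,"dx":0,"dy":2.5,"dz":3,"rx":0,"ry":0,"rz":0},{"fingers":0,"dx":0,"dy":2.5,"dz":8,"rx":0,"ry":0,"rz":0},{"fingers":0,"dx":0,"dy":2.5,"dz":20,"rx":0,"ry":0,"rz":0}]' && python3 -m inch '[{"fingers":0,"dx":0,"dy":0,"dz":30,"rx":0,"ry":0,"rz":0},{"fingers":0,"dx":0,"dy":0,"dz":65,"rx":0,"ry":0,"rz":0},{"fingers":0,"dx":0,"dy":0,"dz":100,"rx":0,"ry":0,"rz":0},{"fingers":0,"dx":0,"dy":0,"dz":140,"rx":0,"ry":0,"rz":0},{"fingers":0,"dx":0,"dy":0,"dz":180,"rx":0,"ry":0,"rz":0}]' && python3 -m inch '[{"fingers":0,"dx":0,"dy":40,"dz":0,"rx":0,"ry":0,"rz":0},{"fingers":0,"dx":0,"dy":80,"dz":0,"rx":0,"ry":0,"rz":0},{"fingers":0,"dx":0,"dy":120,"dz":0,"rx":0,"ry":0,"rz":0},{"fingers":0,"dx":0,"dy":150,"dz":0,"rx":0,"ry":0,"rz":0},{"fingers":0,"dx":0,"dy":150,"dz":0,"rx":0,"ry":0,"rz":0}]'; python3 - <<'E'
from h import *
b=bot.read_camera("scene"); t=bot.read_camera("top"); np.save("pics/scene6.npy",b); np.save("pics/top6.npy",t)
print(bot.sense()['ft_force'])
c=np.zeros((500,800,3),np.uint8); c[:333,:400]=cv2.resize(t[125:225,170:290],(400,333)); c[:333,400:]=cv2.resize(b[165:265,205:325],(400,333),interpolation=cv2.INTER_CUBIC)
cv2.imwrite("pics/crop7.png",c[:333,:,::-1])
g=lambda i:cv2.cvtColor(np.load(f"pics/scene{i}.npy"),cv2.COLOR_RGB2GRAY)
for i,x,y,w,h in [(0,214,222,22,22),(0,205,200,16,50),(5,275,210,30,20),(5,240,235,30,22)]:
    T=cv2.resize(g(i)[y:y+h,x:x+w],None,fx=8,fy=8);S=cv2.resize(g(6)[y-3:y+h+3,x-3:x+w+3],None,fx=8,fy=8)
    r=cv2.matchTemplate(S,T,cv2.TM_CCOEFF_NORMED);p=np.unravel_index(r.argmax(),r.shape);print(i,x,p[0]/8-3,p[1]/8-3,r.max())
E
```

```text
time: 7.07
tcp_pos: [0.5364, 0.0327, 0.0825]
tcp_rot: [-2.062, -2.368, 0.003]
ft_force: [-0.3, 0.1, -0.7]
grip_width: 0.0005
gripper_force: 0.0
time: 7.48
tcp_pos: [0.5367, 0.0328, 0.2656]
tcp_rot: [-2.063, -2.369, 0.0]
ft_force: [1.8, -0.3, -0.2]
grip_width: 0.0005
gripper_force: 0.0
time: 7.9
tcp_pos: [0.5356, 0.1906, 0.2648]
tcp_rot: [-2.051, -2.377, -0.007]
ft_force: [0.4, -0.5, 0.2]
grip_width: 0.0003
gripper_force: 0.0
[-0.14647129 -0.45437221 -0.03959444]
0 214 0.375 0.0 0.992406
0 205 -0.125 0.25 0.97989744
5 275 0.0 0.0 0.99546564
5 240 0.125 0.0 0.9625796
```

View pics/crop7.png

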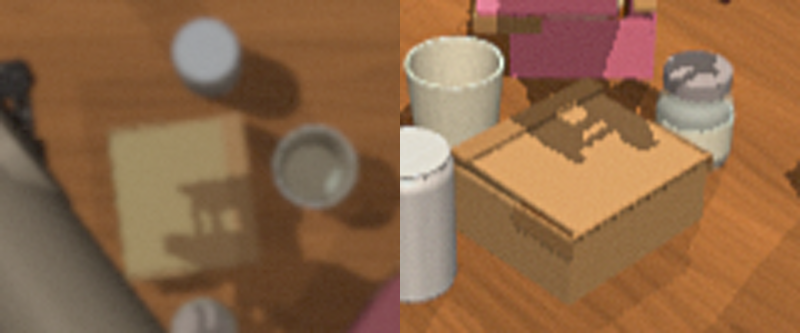

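The lid is flat and under the lip, staying there with the hand away. In the top crop its rear edge runs (110,130)–(127,280). One check that it is fully home.

```bash
python3 - <<'E'
from h import *
C=np.array([.5354,.0548,0]);f=np.array([.1311,-.9914,0]);y=np.array([.9914,.1311,0])
im=np.load("pics/top6.npy").astype(float); b=im[:,:,1]
for v in range(168,200,4):
    r=b[v,195:220]; k=np.argmax(np.diff(r)); d=np.diff(r); w=np.clip(d[max(k-2,0):k+3],0,None); u=195.5+(np.arange(max(k-2,0),max(k-2,0)+len(w))*w).sum()/w.sum()
    P=plane("top",(u,v),.0655); print(v,u.round(1),((P-C)@f*1000).round(1),((P-C)@y*1000).round(1))
E
```

```text
168 202.4 -69.7 62.6
172 202.8 -70.2 49.2
176 203.4 -69.9 35.7
180 203.7 -70.6 22.3
184 204.5 -69.9 8.8
188 204.8 -70.6 -4.6
192 205.7 -69.2 -18.2
196 205.8 -70.6 -31.4
```

The rear edge reads −70 mm against an expected −67, which is borderline. I check with sub-pixel profiles in both views, using wall, lip and rear edges before and after.

```bash
python3 - <<'E'
from h import *
from scipy.ndimage import map_coordinates as mc, gaussian_filter1d as gf
C=np.array([.5354,.0548,0]);f=np.array([.1311,-.9914,0]);y=np.array([.9914,.1311,0])
def prof(n,fn,x0,x1,z,ys):
    im=np.load(f"pics/{fn}.npy").astype(float).mean(2); xs=np.arange(x0,x1,.5); 
    a=[]
    for yy in ys:
        uv=np.array([project(n,C+f*x/1e3+y*yy/1e3+[0,0,z]) for x in xs]); a.append(mc(im,[uv[:,1],uv[:,0]],order=1))
    g=gf(np.gradient(np.mean(a,0)),2); o=np.argsort(-abs(g))
    pk=[i for i in range(1,len(g)-1) if abs(g[i])>=abs(g[i-1]) and abs(g[i])>abs(g[i+1])]
    pk=sorted(pk,key=lambda i:-abs(g[i]))[:4]
    print(fn,z,[(xs[i],round(g[i],1)) for i in pk])
far=np.arange(30,62,4); mid=np.arange(-50,60,5)
prof("top","top0",-80,-45,.06,mid); prof("top","top0",35,80,.0735,far)
prof("top","top6",-85,-55,.0655,mid); prof("top","top6",35,80,.0735,far)
prof("scene","scene3",-115,-75,.0655,mid)
prof("scene","scene5",-90,-55,.0655,mid);prof("scene","scene6",-90,-55,.0655,mid)
prof("scene","scene6",35,55,.0735,far)
prof("scene","scene3",10,44,.0655,np.arange(45,66,4))
prof("scene","scene6",-85,-50,0,mid)
E
```

```text
top0 0.06 [(np.float64(-64.0), np.float64(-1.1)), (np.float64(-56.5), np.float64(0.5)), (np.float64(-73.5), np.float64(-0.1)), (np.float64(-77.5), np.float64(0.0))]
top0 0.0735 [(np.float64(64.5), np.float64(-2.7)), (np.float64(44.0), np.float64(0.4)), (np.float64(51.5), np.float64(0.0))]Traceback (most recent call last):
  File "<stdin>", line 15, in <module>
  File "<stdin>", line 8, in prof
  File "h.py", line 15, in project
    p=bot.camera_params(n); T=np.array(p["T"]); c=T[:3,:3].T@(np.asarray(P)-T[:3,3])
ValueError: time passes only in moves, steps and waits
```

```bash
sed -i 's/^def ray/import functools\ncp=functools.lru_cache(None)(lambda n:bot.camera_params(n))\ndef ray/; s/p=bot.camera_params(n)/p=cp(n)/' h.py; python3 - <<'E'
from h import *
from scipy.ndimage import map_coordinates as mc, gaussian_filter1d as gf
C=np.array([.5354,.0548,0]);f=np.array([.1311,-.9914,0]);y=np.array([.9914,.1311,0])
def prof(n,fn,x0,x1,z,ys):
    im=np.load(f"pics/{fn}.npy").astype(float).mean(2); xs=np.arange(x0,x1,.5); a=[]
    for yy in ys:
        uv=np.array([project(n,C+f*x/1e3+y*yy/1e3+[0,0,z]) for x in xs]); a.append(mc(im,[uv[:,1],uv[:,0]],order=1))
    g=gf(np.gradient(np.mean(a,0)),2)
    pk=[i for i in range(1,len(g)-1) if abs(g[i])>=abs(g[i-1]) and abs(g[i])>abs(g[i+1])]
    print(fn,z,[(float(xs[i]),round(float(g[i]),1)) for i in sorted(pk,key=lambda i:-abs(g[i]))[:4]])
far=np.arange(30,62,4); mid=np.arange(-50,60,5)
prof("top","top6",-85,-55,.0655,mid); prof("top","top6",35,80,.0735,far)
prof("scene","scene3",-115,-75,.0655,mid)
prof("scene","scene5",-90,-55,.0655,mid);prof("scene","scene6",-90,-55,.0655,mid)
prof("scene","scene6",35,55,.0735,far)
prof("scene","scene3",10,44,.0655,np.arange(45,66,4))
prof("scene","scene6",-85,-50,0,mid)
E
```

```text
top6 0.0655 [(-70.0, 2.6)]
top6 0.0735 [(66.0, -2.9), (46.0, -0.5), (41.5, -0.5)]
scene3 0.0655 [(-98.5, 6.3), (-112.0, -2.5), (-89.0, 0.3), (-85.5, 0.2)]
scene5 0.0655 [(-71.5, 6.4), (-77.5, -1.4), (-62.5, -0.4), (-84.5, 0.1)]
scene6 0.0655 [(-71.5, 6.6), (-77.5, -1.5), (-62.5, -0.2), (-88.0, 0.1)]
scene6 0.0735 [(37.5, -4.4), (44.5, 3.1), (51.5, -0.2)]
scene3 0.0655 [(30.0, -4.5), (38.0, 0.4), (16.0, -0.4), (22.0, -0.2)]
scene6 0 [(-67.5, 0.6), (-79.0, -0.2), (-59.5, 0.1), (-56.0, -0.1)]
```

Rear edge moved 27 mm from a start of about 0–1 mm. The lid overhangs its hinge axis by about 2.5 mm, so the top view gives crease of about 27.5–28 mm, and the push met a hard stop. The lid is home.

```bash
python3 -c "
from plant import bot; print(bot.sign_off())"
```

```text
the job is handed in; nothing more can be done
None
```

The carton is closed: I folded the lid flat and slid it about 28 mm to its stop under the lip. It stayed put when the hand came away. The carton did not shift in the images, nothing else appears to have been touched, and the job was handed in at about 8 s.

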